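# Load the lens-care carousel in order

### The job

Load the blue lens-care carousel in its numbered order: first stand the rubber blower centred on the narrow post marked with one dot, then put the bottle with the red band and red cap sticker in the cup marked with two dots, then the bottle with the green band and green cap sticker in the cup marked with three dots. Keep each one upright, set it down gently rather than dropping it, and see that it stays still before going on to the next. Leave the other bottles and the beaker where they stand.

Things in the scene. Friction and masses are not known exactly. Their poses are not given: they have to be found in the camera images.
- carousel: Blue round deck, 230 mm across, fixed, top at z = 14 mm, turned any way. Origin on its axis at table height, z up. Three places 120 degrees apart, 70 mm from the axis, marked on the rim by 1, 2 or 3 white dots (10 mm): a post (place 1, along its +x), then counter-clockwise from above two white cups (2, then 3). A hub 28 mm across stands 7 mm above the deck.
- place_1 (a point): Centre of the flat top of the aluminium post marked with one dot: 26 mm across, 20 mm above the deck (34 mm above the table). The blower's 36 mm foot stands on it and overhangs it all round; more than about 12 mm off centre it topples.
- place_2 (a point): Centre of the inner floor of the white cup marked with two dots: floor 16 mm above the table, rim 14 mm above the floor, bore 42 mm, outside 50 mm across.
- place_3 (a point): Centre of the inner floor of the white cup marked with three dots; same sizes as the cup of place 2.
- blower: Black stiff rubber lens blower with red nozzle, 102 mm tall, 28 to 56 g: round foot 36 mm across, bulb 40 to 43 mm across from 10 to 58 mm above the foot, nozzle 13 mm thick above. Grip across the bulb, TCP about 54 mm above the foot so that the nozzle clears the palm. Origin at the centre of its underside, z up; starts upright on the table.
- red_bottle: Glass bottle with pale contents, a red-banded white label part-way round, and a black ribbed cap with a round red sticker on top, closed, 66 mm tall, about 35 g: body 33 mm across up to 42 mm, cap 28 mm across from 50 to 66 mm. Its origin is the centre of its underside, z up; starts upright on the table.
- green_bottle: Glass bottle with pale contents, a green-banded white label part-way round, and a black ribbed cap with a round green sticker on top, closed, 62 mm tall, about 35 g: body 33 mm across up to 39 mm, cap 28 mm across from 46 to 62 mm. Its origin is the centre of its underside, z up; starts upright on the table.
- plain_bottle: Clear bottle without a label, black cap, 33 mm across, 62 mm tall; not to be moved. Its origin is the centre of its underside, z up; starts upright on the table.
- tan_bottle: Bottle without a label, with tan contents, black cap, 33 mm across, 62 mm tall; not to be moved. Its origin is the centre of its underside, z up; starts upright on the table.
- beaker: Small clear glass beaker, 49 mm across, 56 mm tall; not to be moved. Its origin is the centre of its underside, z up; starts upright on the table.

How it is judged:
By the outcome, as a careful person would: the job done as asked, in the order asked, and still so for the second after the job is handed in, with the robot touching nothing.
It also fails if it takes over 72 s, if anything falls off the work surface, if the arm or the gripper's body presses on something with over 40 N, if the wrist force passes 120 N, or if a joint passes its speed limit or range.

### The arm

A 7-joint arm with a two-finger parallel gripper is mounted at the origin on a cart in front of the work surface, level with it; the furniture and walls round the work are solid. World frame = base frame: x ahead of the robot, y to its left, z up, the work surface at z = 0. Lengths are in m, angles in rad, forces in N, time in s.
With the tool pointing down it reaches from about 0.425 to 0.875 m from the base axis. Payload 4.7 kg.
Tool frame: the origin (TCP) lies between the finger pads, 19 mm behind the fingertips; this is the grasp point; z points along the fingers, y is the line along which they close (so a half turn about z gives the same grasp; the last joint's range is limited). The gripper opens to 87 mm and grips with 3 to 60 N. Pads are 19 mm wide; open, the fingers measure 117 mm over their backs; the gripper's body (75 mm by 190 mm) begins 51 mm behind the grasp point.
Start: joints at [1.19, 0.321, -0.07, 1.45, 0.023, 1.371, -0.057], TCP at [0.25, -0.6, 0.241] pointing down, gripper open.
Joint ranges: [-2.86, 2.86], [-0.3, 2.09], [-1.38, 1.24], [0.06, 2.45], [-1.56, 4.7], [0.09, 2.05], [-2.69, 2.69]. Speed limits (rad/s): [2.57, 2.57, 3.14, 3.14, 3.14, 3.14, 3.14].

### API

Orientations are given as a rotation vector (axis times angle).
In Python, from bench import get_state, get_image, get_calibration, close_job gives the robot as it stands.
- The arm moves only by the shell command python3 -m crank 'ROWS' [FORCE]. ROWS is JSON, a list of rows, each a list of 5 numbers: the opening, from 0 (shut) to 1 (fully open), then the shift along the world's x, y, z in units of 0.2 m (1.0 is 0.2 m), then the turn about the world's z in units of 2 pi rad (1.0 is 2 pi rad). A call has 1 to 5 rows; each row is the pose to reach, as a shift and turn from the pose commanded when the call began, turning the shorter way round; what a row does not reach only later rows make up. A row lasts 1/8 s, in which the tool goes at most 62.5 mm and 10.7 degrees, less where a joint would pass 70% of its speed; a pose out of reach is approached as far as the arm can. A call with a number of a shift or a turn outside -1 to 1 is refused whole. A call with a gripper value outside its range is refused whole. The fingers move at their own pace and stop on an object; FORCE is the grip in N (left out, the last holds). Time passes only in rows, so rows that repeat a pose let the fingers close. It gives the time, the measured TCP pose, the force, the opening and the grip force at its end, in the units of the state.
- get_state(): the state, without advancing time (a new reading comes with each control period).
- get_image(name): name is "scene" or "top" or "wrist"; returns the picture (400x640x3 uint8, red, green, blue); there is no depth.
- get_calibration(name): a dict with "fovy" (degrees; the focal length in pixels is half the picture's height over the tangent of half this angle, whatever the lens; pixels are square), "cx", "cy" (the principal point, pixels), "R" (3x3) and "t" (3): a world point X has camera coordinates R X + t. Camera axes: x right, y down, z forward; pixel columns grow to the right and rows downward; lengths in m; the calibration is good to about 2 mm. A picture is of the moment at which its call begins: read the wrist's pose just before it. get_calibration takes no time and is no camera call; for the wrist camera it gives the pose at the moment of the call.
- close_job(): hands the job in; it is judged then, once.
The state is a dict: "time": time; "joint_positions": joint angles; "qd": joint speeds; "joint_torque": joint torques, N m; "position": TCP position; "tool_rot": TCP orientation; "ft_force": force on the tool from outside, world axes, zero at the start; "torque": the same for the moment, N m; "grip_width": opening from 0.0 (shut) to 1.0 (fully open); "grip_force": force on a finger pad.
Only numpy, scipy, OpenCV 4.12 (cv2) and the standard library are available. Lean on these libraries where they do the work, as an engineer would, in place of code of your own. Each camera call takes 0.05 s, during which the arm holds its last target. There are 200 camera calls.

## Working session

There is one attempt and no reset: what is moved stays moved. The work goes in short steps, Python scripts to look and compute and a shell command to move; the robot and the scene stay as the last step left them, time stands still between calls to the robot, and variables do not carry over. Pictures are saved under pics/ and viewed, at most 10 in all, crops included, and the job is handed in when it is done.

```bash
ls; mkdir -p pics; python3 - <<'E'
from bench import *
import cv2,numpy as np
s=get_state();print(s)
for n in("top","scene"):
    im=get_image(n);cv2.imwrite(f"pics/{n}0.png",im[:,:,::-1]);c=get_calibration(n);print(n,c)
E
```

```text
pics
{'time': 0.0, 'joint_positions': array([ 1.1900893 ,  0.32183709, -0.07009035,  1.45165533,  0.0226289 ,
        1.37083168, -0.05688826]), 'qd': array([-0.00098032,  0.00070723,  0.00147265,  0.00096383,  0.00102406,
        0.0001893 , -0.00015591]), 'joint_torque': array([-1.29582400e-03, -4.91276908e+01, -4.04449292e-01, -3.12530065e+01,
       -6.39346079e-02,  4.36358177e-02,  1.51313980e-04]), 'position': array([ 0.24975787, -0.59953545,  0.24016228]), 'tool_rot': array([-3.07872231e+00, -6.15854740e-01,  7.90975762e-04]), 'ft_force': array([ 0.60977594,  0.47834591, -0.11709035]), 'torque': array([ 0.03622841,  0.00683454, -0.01173738]), 'grip_force': 0.0, 'grip_width': 1.000387385354008}
top {'fovy': 45.33933619862584, 'cx': 322.39370553546325, 'cy': 191.86282588691392, 'R': array([[ 0.00786126, -0.99996032,  0.0041902 ],
       [-0.99281235, -0.00830536, -0.11939291],
       [ 0.11942298, -0.0032215 , -0.99283824]]), 't': array([-0.00863938,  0.53339514,  1.5636958 ])}
scene {'fovy': 45.90847649784486, 'cx': 315.18426654534295, 'cy': 197.69923058797167, 'R': array([[ 0.58057584,  0.81410827,  0.01262599],
       [ 0.31120825, -0.20755304, -0.92740022],
       [-0.75238363,  0.54235547, -0.37385749]]), 't': array([-0.31536697, -0.09994436,  1.71432207])}
```

View pics/top0.png

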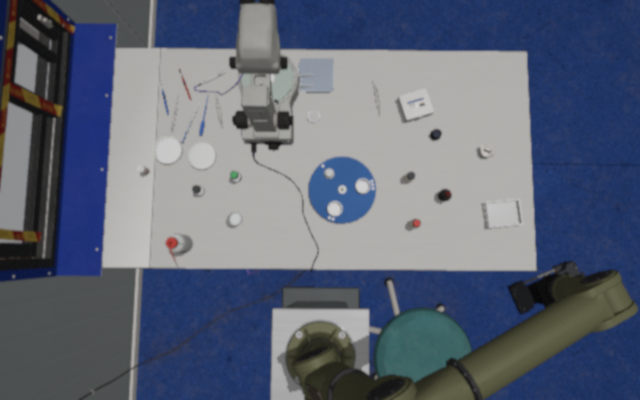

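View pics/scene0.png

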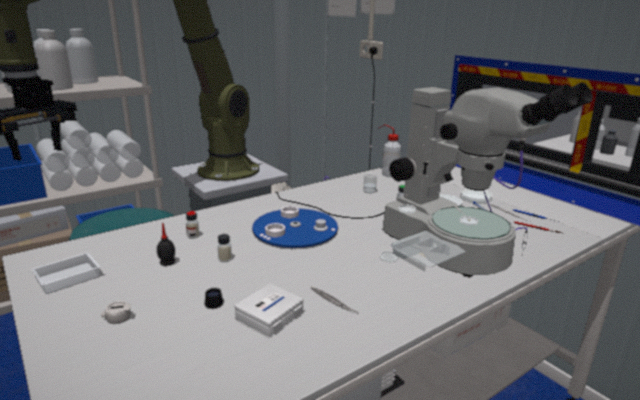

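The top view shows the carousel at (342,190), blower at (445,195), red bottle at (416,223), green bottle at (235,176), and the other bottles at (409,176) and (197,190). The microscope base is at about (265,120), close to the green bottle. Next I'll measure these positions.

```bash
cat >h.py <<'E'
import numpy as np,cv2
from bench import *
def ray(c,uv,z):
    f=200/np.tan(np.radians(c["fovy"])/2);R=np.array(c["R"]);t=np.array(c["t"])
    d=R.T@np.array([(uv[0]-c["cx"])/f,(uv[1]-c["cy"])/f,1]);o=-R.T@t
    return o+d*(z-o[2])/d[2]
def proj(c,X):
    f=200/np.tan(np.radians(c["fovy"])/2);p=np.array(c["R"])@X+np.array(c["t"])
    return np.array([f*p[0]/p[2]+c["cx"],f*p[1]/p[2]+c["cy"]])
def blobs(m,amin=3):
    n,l,s,ce=cv2.connectedComponentsWithStats(m.astype(np.uint8))
    return [(ce[i],s[i,4],s[i,:4]) for i in range(1,n) if s[i,4]>=amin]
E
python3 - <<'E'
from h import *
im=cv2.imread("pics/top0.png");c=get_calibration("top")
hsv=cv2.cvtColor(im,cv2.COLOR_BGR2HSV);H,S,V=cv2.split(hsv)
roi=np.zeros(H.shape,bool);roi[130:250,170:480]=1
for n,m,z in(("red",((H<8)|(H>172))&(S>120)&(V>60),.066),("green",(H>40)&(H<85)&(S>80),.062),("blue",(H>100)&(H<125)&(S>130),.014)):
    for ce,a,b in blobs(m&roi,4): print(n,ce.round(1),a,b,ray(c,ce,z).round(4))
m=(H>100)&(H<125)&(S>130)&roi
k=[max(cv2.findContours(m.astype(np.uint8),0,2)[0],key=cv2.contourArea)][0]
e=cv2.fitEllipse(cv2.convexHull(k));print("deck",e,ray(c,e[0],.014))
for n,uv,z in(("tan",(409,176),.062),("plain",(197,190),.062),("beaker",(235,219),.05)):print(n,ray(c,uv,z))
crop=cv2.resize(im[145:235,295:470],None,fx=4.5,fy=4.5,interpolation=2);cv2.imwrite("pics/crop1.png",crop)
E
```

```text
red [447.4 193.4] 13 [446 192   4   4] [ 0.5278 -0.4121  0.066 ]
red [416.1 223. ] 28 [413 221   7   5] [ 0.4305 -0.3085  0.066 ]
red [172.5 242.5] 59 [170 238   7  11] [0.3615 0.4765 0.066 ]
green [233.5 174.5] 32 [231 172   6   6] [0.5848 0.2879 0.062 ]
blue [340.7 189. ] 2423 [310 158  64  64] [ 0.5459 -0.0659  0.014 ]
deck ((341.46368408203125, 189.76319885253906), (64.07192993164062, 64.55337524414062), 98.1557846069336) [ 0.54327975 -0.06862817  0.014     ]
tan [ 0.58469735 -0.28828672  0.062     ]
plain [0.53253882 0.40551093 0.062     ]
beaker [0.43952119 0.28079072 0.05      ]
```

View pics/crop1.png

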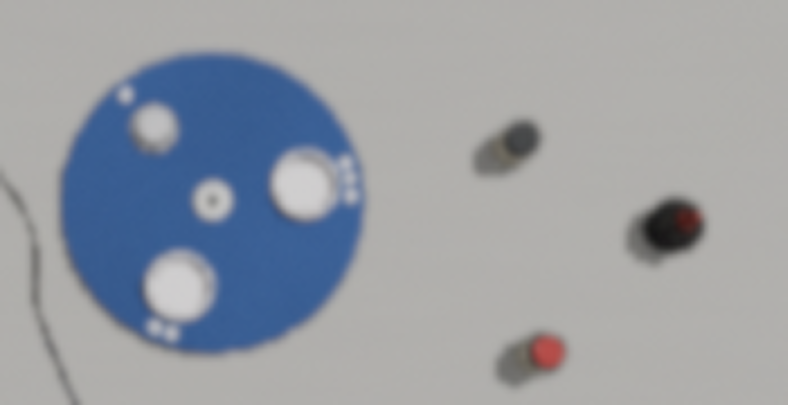

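Dots: the single-dot post is upper left, the two-dot cup lower left and the three-dot cup on the right. The blower nozzle is at (447,193). I'll work out the places and the wrist camera mount.

```bash
python3 - <<'E'
from h import *
from scipy.spatial.transform import Rotation as Ro
c=get_calibration("top")
for n,uv,z in(("post",(329.4,173.2),.034),("cup2",(335,208.8),.03),("cup3",(362.5,185.9),.03),("blower tip",(447.4,193.4),.102)):print(n,ray(c,uv,z).round(3))
s=get_state();w=get_calibration("wrist");T=Ro.from_rotvec(s["tool_rot"]).as_matrix()
R=np.array(w["R"]);o=-R.T@w["t"];print("cam in tool",(T.T@(o-s["position"])).round(3),"axes in tool\n",(T.T@R.T).round(2),w["fovy"]);print("tool in world",T.round(2))
E
```

```text
post [ 0.596 -0.027  0.034]
cup2 [ 0.477 -0.047  0.03 ]
cup3 [ 0.555 -0.138  0.03 ]
blower tip [ 0.523 -0.403  0.102]
cam in tool [ 0.076 -0.001 -0.142] axes in tool
 [[ 0.   -0.96 -0.27]
 [ 1.    0.    0.  ]
 [ 0.   -0.27  0.96]] 61.02033585372897
tool in world [[ 0.92  0.38 -0.  ]
 [ 0.38 -0.92  0.  ]
 [-0.   -0.   -1.  ]]
```

```bash
python3 -m crank '[[1,0.25,0.17,0,0.0],[1,0.5,0.35,0,0],[1,0.75,0.55,0,0],[1,0.95,0.72,0,0],[1,0.95,0.72,0,0]]' 10
```

```text
time: 0.72
position: [0.4453, -0.4503, 0.2408]
tool_rot: [-3.075, -0.632, -0.004]
ft_force: [-0.5, 0.1, -0.6]
grip_width: 1.0
grip_force: 0.0
```

```bash
cat >>h.py <<'E'
def wrist(name):
    c=get_calibration("wrist");im=get_image("wrist")[:,:,::-1].copy();cv2.imwrite(f"pics/{name}.png",im);return c,im,cv2.split(cv2.cvtColor(im,cv2.COLOR_BGR2HSV))
E
python3 - <<'E'
from h import *
c,im,(H,S,V)=wrist("w1")
for ce,a,b in blobs(((H<8)|(H>172))&(S>120)&(V>60),20): print("red",ce.round(1),a,b,ray(c,ce,.066).round(4))
for ce,a,b in blobs((V<50),60): print("dark",ce.round(1),a,b,ray(c,ce,.05).round(4))
E
```

```text
red [321.2  79.9] 196 [314  72  15  17] [ 0.5289 -0.4099  0.066 ]
red [207.9 127.5] 32 [202 118   9  23] [ 0.4496 -0.3304  0.066 ]
red [179.6 134.5] 489 [168 122  25  26] [ 0.4331 -0.3084  0.066 ]
dark [74.6 26.5] 154 [44  4 56 40] [ 0.484  -0.1888  0.05  ]
dark [321.   82.4] 1232 [300  61  43  43] [ 0.5275 -0.41    0.05  ]
dark [190.7 133.9] 244 [170 120  30  30] [ 0.4339 -0.3125  0.05  ]
dark [225.6 330.7] 63050 [  0 184 640 216] [ 0.2349 -0.4157  0.05  ]
dark [559.6 290. ] 12779 [427 239 213  95] [ 0.4315 -0.7377  0.05  ]
dark [495.6 255.3] 181 [478 241  27  33] [ 0.4398 -0.6511  0.05  ]
dark [433.5 264.1] 1109 [405 244  57  34] [ 0.4042 -0.5949  0.05  ]
dark [511.3 285.4] 225 [504 270  13  32] [ 0.4153 -0.6857  0.05  ]
dark [367. 333.] 63 [336 333  63   1] [ 0.2966 -0.5662  0.05  ]
```

View pics/w1.png

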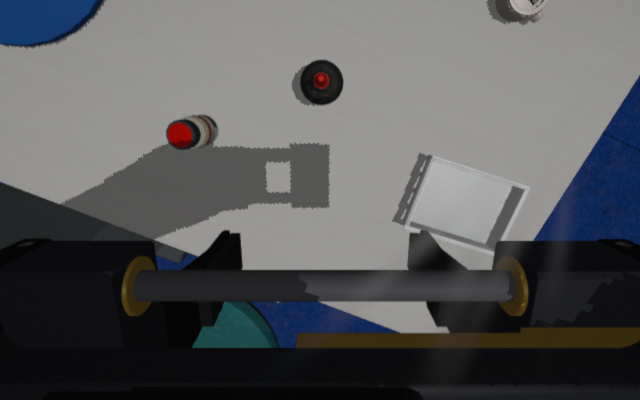

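The wrist view shows the blower from above at (321,82) and the red sticker at (180,134). Positions: blower (0.527,-0.410), red bottle (0.433,-0.308). I'll move above the blower, stopping part-way down.

```bash
python3 -m crank '[[1,0.22,0.12,0,0],[1,0.43,0.23,0,0],[1,0.43,0.23,-0.2,0],[1,0.43,0.23,-0.38,0],[1,0.43,0.23,-0.38,0]]' 10
```

```text
time: 1.4
position: [0.5224, -0.4106, 0.1614]
tool_rot: [-3.077, -0.611, 0.01]
ft_force: [-0.5, -0.7, -0.7]
grip_width: 1.001
grip_force: 0.0
```

```bash
python3 -m crank '[[1,0.01,0,-0.25,0],[1,0.01,0,-0.5,0],[1,0.01,0,-0.53,0],[1,0.01,0,-0.53,0]]' 10
```

```text
time: 1.9
position: [0.5286, -0.4115, 0.0614]
tool_rot: [3.079, 0.614, 0.002]
ft_force: [-0.9, -0.4, 0.5]
grip_width: 1.003
grip_force: 0.0
```

```bash
python3 -m crank '[[1,0,0,-0.01,0],[0.3,0,0,-0.01,0],[0.3,0,0,-0.01,0],[0.3,0,0,-0.01,0],[0.3,0,0,-0.01,0]]' 10
```

```text
time: 2.52
position: [0.528, -0.41, 0.0573]
tool_rot: [3.08, 0.616, -0.0]
ft_force: [0.5, -0.5, 0.4]
grip_width: 0.63
grip_force: 0.0
```

```bash
python3 -m crank '[[0.3,0,0,-0.01,0],[0.3,0,0,-0.01,0],[0.3,0,0,-0.01,0],[0.3,0,0,-0.01,0]]' 10
```

```text
time: 3.02
position: [0.528, -0.41, 0.0552]
tool_rot: [3.081, 0.616, -0.0]
ft_force: [-0.1, -0.3, -1.6]
grip_width: 0.459
grip_force: 10.1
```

```bash
python3 -m crank '[[0.3,0,0,0.1,0],[0.3,0,0,0.3,0],[0.3,0,0.1,0.5,0],[0.3,0,0.3,0.6,0],[0.3,0,0.5,0.6,0]]' 10 && python3 -m crank '[[0.3,0,0.22,0,0],[0.3,0,0.45,0,0],[0.3,-0.05,0.7,0,0],[0.3,-0.1,0.9,0,0],[0.3,-0.14,1,0,0]]'; python3 - <<'E'
from h import *
c,im,(H,S,V)=wrist("w2");print(get_state()["position"],get_state()["grip_force"])
m=(S<60)&(V>150)
for ce,a,b in blobs(m,15): print(ce.round(1),a,b,ray(c,ce,.03).round(4))
E
```

```text
time: 3.65
position: [0.5297, -0.3099, 0.1797]
tool_rot: [3.076, 0.614, 0.008]
ft_force: [-0.0, 0.2, -1.2]
grip_width: 0.458
grip_force: 10.1
time: 4.28
position: [0.5002, -0.1077, 0.1769]
tool_rot: [3.078, 0.621, 0.003]
ft_force: [0.6, -0.7, 1.0]
grip_width: 0.456
grip_force: 10.1
[ 0.49933572 -0.10588919  0.17661243] 10.058813604118768
[ 66.1 117.6] 32447 [  0   0 150 270] [0.4732 0.1143 0.03  ]
[169.2  54. ] 5362 [131   0  94 153] [0.554  0.0489 0.03  ]
[523.9 124.2] 53874 [361   0 279 270] [ 0.6163 -0.239   0.03  ]
[278.8  35.2] 1362 [258  14  42  47] [ 0.6004 -0.0261  0.03  ]
[304.  120.2] 688 [289 105  31  32] [ 0.5479 -0.0684  0.03  ]
[383.2 139.8] 2526 [355 111  68  59] [ 0.5589 -0.1362  0.03  ]
[420.4 133.2] 96 [415 128  11  11] [ 0.5761 -0.1627  0.03  ]
[250.2 178.6] 1950 [221 152  56  59] [ 0.4835 -0.0437  0.03  ]
[411.7 161.2] 90 [407 156  10  11] [ 0.5519 -0.1667  0.03  ]
[242.1 240.8] 1074 [210 226  57  44] [ 0.4252 -0.0564  0.03  ]
[354.1 318.2] 1346 [331 301  57  32] [ 0.3899 -0.1852  0.03  ]
[293.7 318.2] 1274 [262 302  54  31] [ 0.3668 -0.1303  0.03  ]
[563.3 320.3] 999 [548 302  32  46] [ 0.4681 -0.3771  0.03  ]
```

View pics/w2.png

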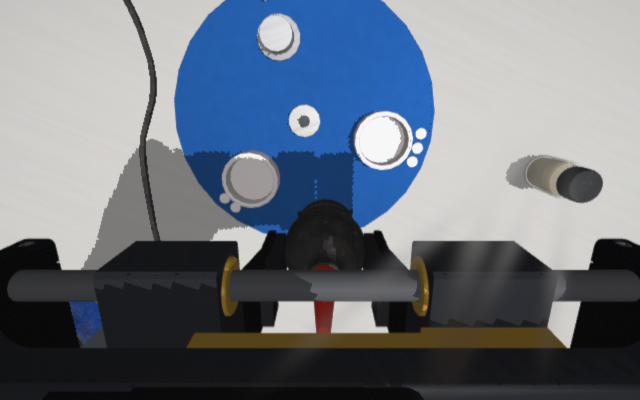

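The carried blower is upright. The post top is at about (276,33), the hub at (304,120), cup 3 at (383,140) and cup 2 at (250,180). I'll refine these with a fit constrained to the known layout.

```bash
python3 - <<'E'
from h import *
from scipy.optimize import least_squares
c=get_calibration("wrist");im=cv2.imread("pics/w2.png");V=im.min(2)
print(V[14:62:4,278])
for th in(190,205,220,235):
    for ce,a,b in blobs(V[0:70,240:320]>th,60): print(th,ce+[240,0],a,b)
m=(V>110).astype(np.uint8)
def fit(x0,x1,y0,y1,th):
    k=max(cv2.findContours((V[y0:y1,x0:x1]>th).astype(np.uint8),0,2)[0],key=cv2.contourArea)
    e=cv2.fitEllipse(cv2.convexHull(k));return np.array(e[0])+[x0,y0],e[1]
P={}
for n,b in dict(post=(250,306,8,66,215),hub=(285,325,100,140,120),c3=(345,412,105,178,150),c2=(215,285,145,215,120)).items():
    p,ax=fit(*b);z=dict(post=.034,hub=.021).get(n,.03);P[n]=ray(c,p,z);print(n,p.round(1),np.round(ax,1),P[n].round(4))
def r(q):
    L=lambda k:q[:2]+.07*np.array([np.cos(q[2]+k*2*np.pi/3),np.sin(q[2]+k*2*np.pi/3)])
    return np.concatenate([L(0)-P["post"][:2],L(1)-P["c2"][:2],L(2)-P["c3"][:2],q[:2]-P["hub"][:2]])
s=least_squares(r,[.545,-.068,.6]);print(s.x,(s.fun*1000).round(1))
for k in range(3):print((s.x[:2]+.07*np.array([np.cos(s.x[2]+k*2*np.pi/3),np.sin(s.x[2]+k*2*np.pi/3)])).round(4))
E
```

```text
[177 223 218 221 225 224 222 223 221 200 154 190]
190 [278.66309205  33.5844504 ] 1119 [20 15 40 44]
205 [275.44444444  32.52083333] 864 [20 16 32 34]
220 [279.47139588  35.1006865 ] 437 [23 22 28 26]
post [275.6  32.6] [30.9 33.4] [ 0.5996 -0.0219  0.034 ]
hub [304.  120.2] [31.1 32.3] [ 0.5461 -0.0661  0.021 ]
c3 [383.4 140. ] [57.  59.5] [ 0.5578 -0.1343  0.03  ]
c2 [247.4 182.1] [56.  63.7] [ 0.4785 -0.0407  0.03  ]
[ 0.54550728 -0.06573651  0.69078909] [-0.1  0.7  1.4 -0.6 -0.7 -0.5 -0.6  0.4]
[ 0.5995 -0.0211]
[ 0.4799 -0.0413]
[ 0.5572 -0.1348]
```

```bash
python3 -m crank '[[0.3,0.15,0.13,0,0],[0.3,0.33,0.28,0,0],[0.3,0.5,0.42,0,0],[0.3,0.5,0.42,-0.15,0],[0.3,0.5,0.42,-0.25,0]]' && python3 -m crank '[[0.3,0,0,0,0],[0.3,0,0,0,0],[0.3,0,0,0,0]]'
```

```text
time: 4.95
position: [0.6, -0.0278, 0.1239]
tool_rot: [3.08, 0.614, -0.002]
ft_force: [1.0, -0.4, -1.5]
grip_width: 0.454
grip_force: 10.1
time: 5.32
position: [0.6007, -0.0265, 0.1267]
tool_rot: [3.08, 0.615, 0.003]
ft_force: [-0.7, 1.0, 0.1]
grip_width: 0.457
grip_force: 10.1
```

```bash
python3 -m crank '[[0.3,-0.005,0.027,-0.06,0],[0.3,-0.005,0.027,-0.12,0],[0.3,-0.005,0.027,-0.155,0],[0.3,-0.005,0.027,-0.155,0],[0.3,-0.005,0.027,-0.155,0]]'; python3 - <<'E'
from h import *
im=get_image("scene");c=get_calibration("scene");u,v=proj(c,np.array([.6,-.02,.05])).astype(int)
cv2.imwrite("pics/s1.png",cv2.resize(im[v-60:v+50,u-75:u+75,::-1],None,fx=5,fy=5,interpolation=2))
E
```

```text
time: 5.95
position: [0.5992, -0.0207, 0.0944]
tool_rot: [3.08, 0.616, 0.0]
ft_force: [0.1, 0.1, -0.6]
grip_width: 0.46
grip_force: 10.1
```

View pics/s1.png

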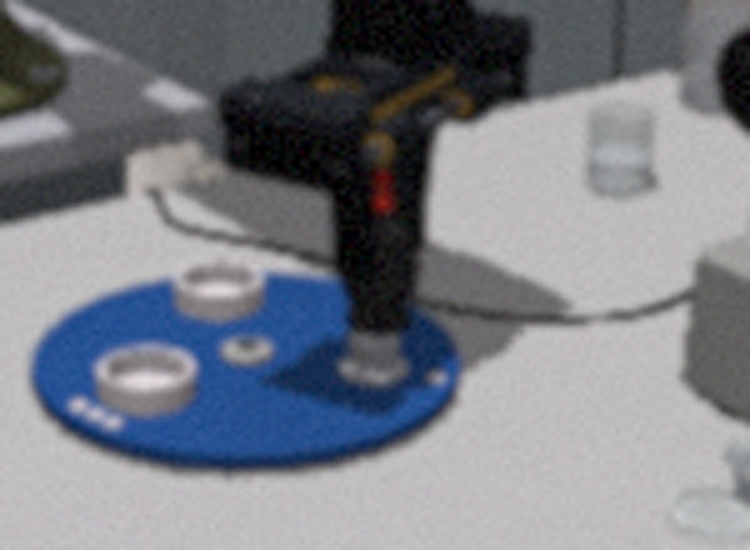

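The blower is over the post with its foot centred about the post top at (375,335). I'll lower it gently.

```bash
python3 -m crank '[[0.3,0,0,-0.01,0],[0.3,0,0,-0.02,0],[0.3,0,0,-0.02,0],[0.3,0,0,-0.02,0]]'; python3 -m crank '[[0.3,0,0,-0.006,0],[0.3,0,0,-0.006,0],[0.3,0,0,-0.006,0]]'
```

```text
time: 6.5
position: [0.599, -0.0206, 0.0903]
tool_rot: [3.08, 0.616, 0.0]
ft_force: [-0.1, -0.1, 0.5]
grip_width: 0.459
grip_force: 10.1
time: 6.88
position: [0.599, -0.0206, 0.0891]
tool_rot: [3.081, 0.616, 0.0]
ft_force: [-0.2, 0.0, -0.4]
grip_width: 0.453
grip_force: 10.1
```

```bash
python3 -m crank '[[0.3,0,0,-0.005,0],[0.3,0,0,-0.005,0],[0.3,0,0,-0.005,0]]';  python3 -m crank '[[0.3,0,0,-0.005,0],[0.3,0,0,-0.005,0],[0.3,0,0,-0.005,0]]'
```

```text
time: 7.25
position: [0.5993, -0.0205, 0.0887]
tool_rot: [3.08, 0.616, 0.001]
ft_force: [-0.4, -0.2, 4.6]
grip_width: 0.458
grip_force: 10.1
time: 7.62
position: [0.5996, -0.0207, 0.0885]
tool_rot: [3.08, 0.616, 0.002]
ft_force: [-1.8, 0.3, 9.4]
grip_width: 0.456
grip_force: 10.0
```

Contact: the upward force has risen to 9 N. I'll ease the push off, then open.

```bash
python3 -m crank '[[0.3,0,0,0.005,0],[0.3,0,0,0.006,0],[0.48,0,0,0.006,0],[0.55,0,0,0.006,0],[0.65,0,0,0.006,0]]';  python3 -m crank '[[0.8,0,0,0,0],[0.9,0,0,0,0],[1,0,0,0.0,0],[1,0,0,0,0]]'; python3 - <<'E'
from h import *
im=get_image("scene");c=get_calibration("scene");u,v=proj(c,np.array([.6,-.02,.05])).astype(int)
cv2.imwrite("pics/s2.png",cv2.resize(im[v-60:v+50,u-75:u+75,::-1],None,fx=5,fy=5,interpolation=2))
E
```

```text
time: 8.25
position: [0.5987, -0.0206, 0.0878]
tool_rot: [-3.08, -0.616, 0.001]
ft_force: [-0.2, 0.5, 0.6]
grip_width: 0.591
grip_force: 0.0
time: 8.75
position: [0.599, -0.0206, 0.0883]
tool_rot: [3.08, 0.616, 0.0]
ft_force: [0.8, -0.2, 0.2]
grip_width: 0.968
grip_force: 0.0
```

```bash
python3 -m crank '[[1,0,0,0.1,0],[1,0,0,0.3,0],[1,0,0,0.6,0],[1,-0.1,-0.2,0.6,0],[1,-0.3,-0.5,0.6,0]]';  python3 -m crank '[[1,-0.1,-0.25,0,0],[1,-0.2,-0.5,0,0],[1,-0.35,-0.75,-0.1,0],[1,-0.5,-0.93,-0.2,0],[1,-0.53,-0.95,-0.2,0]]'; python3 - <<'E'
from h import *
im=get_image("scene");c=get_calibration("scene");u,v=proj(c,np.array([.6,-.02,.05])).astype(int)
cv2.imwrite("pics/s3.png",cv2.resize(im[v-70:v+50,u-75:u+75,::-1],None,fx=5,fy=5,interpolation=2))
E
```

```text
time: 9.43
position: [0.5454, -0.112, 0.211]
tool_rot: [3.078, 0.622, 0.007]
ft_force: [0.2, -2.1, -1.0]
grip_width: 1.0
grip_force: 0.0
time: 10.05
position: [0.4349, -0.3058, 0.168]
tool_rot: [-3.082, -0.606, 0.004]
ft_force: [0.3, 0.6, -0.2]
grip_width: 1.001
grip_force: 0.0
```

View pics/s3.png

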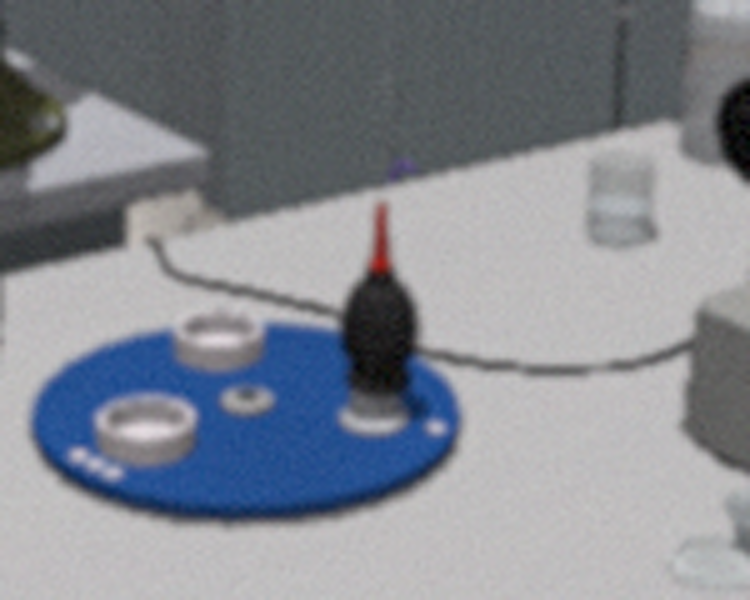

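The blower stands upright on the post at about (378,330). Now the descent onto the red bottle.

```bash
python3 -m crank '[[1,0,0,-0.2,0],[1,0,0,-0.45,0],[1,0,0,-0.63,0],[1,0,0,-0.63,0],[1,0,0,-0.63,0]]';  python3 -m crank '[[1,0,0,0,0],[0.6,0,0,0,0],[0.3,0,0,0,0],[0.25,0,0,0,0]]'
```

```text
time: 10.72
position: [0.4405, -0.3026, 0.0445]
tool_rot: [3.078, 0.618, 0.004]
ft_force: [0.8, -0.2, -0.7]
grip_width: 1.001
grip_force: 0.0
time: 11.22
position: [0.4383, -0.3027, 0.0425]
tool_rot: [3.08, 0.616, 0.0]
ft_force: [0.2, 1.1, -0.1]
grip_width: 0.749
grip_force: 0.0
```

```bash
python3 -m crank '[[0.7,-0.028,-0.028,-0.015,0],[0.6,-0.028,-0.028,-0.015,0],[0.2,-0.028,-0.028,-0.015,0],[0.2,-0.028,-0.028,-0.015,0],[0.2,-0.028,-0.028,-0.015,0]]' 10;  python3 -m crank '[[0.2,0,0,0,0],[0.2,0,0,0,0],[0.2,0,0,0,0]]'
```

```text
time: 11.85
position: [0.4329, -0.3081, 0.0393]
tool_rot: [3.08, 0.617, 0.0]
ft_force: [-0.1, -0.6, -0.8]
grip_width: 0.374
grip_force: 10.0
time: 12.22
position: [0.4328, -0.3082, 0.0393]
tool_rot: [3.08, 0.616, 0.0]
ft_force: [-0.0, 0.5, -0.3]
grip_width: 0.373
grip_force: 10.0
```

```bash
python3 -m crank '[[0.2,0,0,0.1,0],[0.2,0,0,0.3,0],[0.2,0,0.1,0.5,0],[0.2,0,0.3,0.5,0],[0.2,0,0.5,0.5,0]]';  python3 -m crank '[[0.2,0.05,0.25,0,0],[0.2,0.15,0.5,0,0],[0.2,0.22,0.75,0,0],[0.2,0.235,0.82,0,0],[0.2,0.235,0.835,0,0]]'; python3 -m crank '[[0.2,0,0,0,0],[0.2,0,0,0,0],[0.2,0,0,0,0]]'
```

```text
time: 12.85
position: [0.4328, -0.2074, 0.1399]
tool_rot: [3.08, 0.615, 0.001]
ft_force: [-0.3, 0.9, -0.5]
grip_width: 0.374
grip_force: 10.0
time: 13.48
position: [0.4796, -0.0408, 0.1392]
tool_rot: [3.08, 0.619, -0.001]
ft_force: [-0.4, -0.5, -0.3]
grip_width: 0.375
grip_force: 10.0
time: 13.85
position: [0.4795, -0.0423, 0.1393]
tool_rot: [3.081, 0.613, -0.0]
ft_force: [0.5, 0.3, -0.2]
grip_width: 0.381
grip_force: 10.0
```

```bash
python3 -m crank '[[0.2,0.002,0.005,-0.15,0],[0.2,0.002,0.005,-0.28,0],[0.2,0.002,0.005,-0.31,0],[0.2,0.002,0.005,-0.34,0],[0.2,0.002,0.005,-0.34,0]]';  python3 - <<'E'
from h import *
s=get_state();print(s["position"])
ims=[]
for n,p in(("top",[.48,-.04,.04]),("scene",[.48,-.04,.04])):
    im=get_image(n);c=get_calibration(n);u,v=proj(c,np.array(p)).astype(int);ims.append(cv2.resize(im[v-40:v+40,u-40:u+40,::-1],(400,400),interpolation=2))
cv2.imwrite("pics/s4.png",np.hstack(ims))
E
```

```text
time: 14.48
position: [0.4805, -0.0404, 0.0717]
tool_rot: [3.08, 0.616, 0.001]
ft_force: [0.5, -0.6, 0.2]
grip_width: 0.377
grip_force: 10.0
[ 0.48049558 -0.04036771  0.07171336]
```

View pics/s4.png

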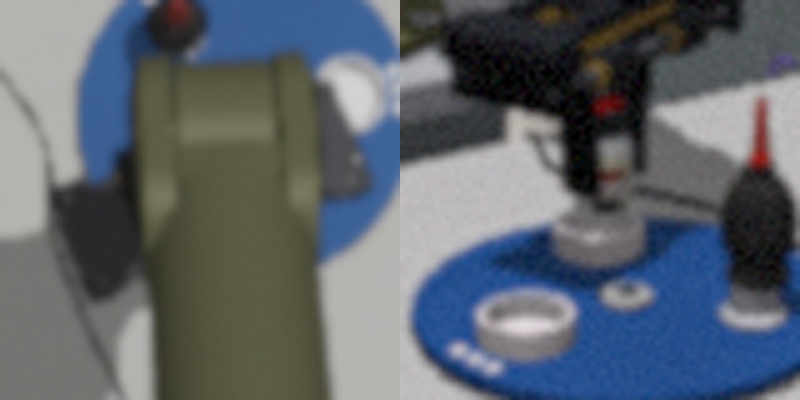

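The bottle is held just above cup 2, at (600,225) in the right half, and the blower is still upright. I'll lower it in.

```bash
python3 -m crank '[[0.2,-0.002,-0.004,-0.025,0],[0.2,-0.002,-0.004,-0.05,0],[0.2,-0.002,-0.004,-0.07,0],[0.2,-0.002,-0.004,-0.075,0],[0.2,-0.002,-0.004,-0.075,0]]';  python3 -m crank '[[0.2,0,0,-0.006,0],[0.2,0,0,-0.006,0],[0.2,0,0,-0.006,0]]'
```

```text
time: 15.2
position: [0.4797, -0.041, 0.0562]
tool_rot: [-3.08, -0.616, 0.0]
ft_force: [-0.2, 0.0, 0.2]
grip_width: 0.375
grip_force: 10.0
time: 15.58
position: [0.4799, -0.041, 0.0553]
tool_rot: [3.08, 0.616, 0.001]
ft_force: [-0.2, -0.2, 1.2]
grip_width: 0.376
grip_force: 10.0
```

```bash
python3 -m crank '[[0.2,0,0,-0.005,0],[0.2,0,0,-0.005,0],[0.2,0,0,-0.005,0]]'; python3 -m crank '[[0.3,0,0,0.001,0],[0.42,0,0,0.001,0],[0.5,0,0,0.001,0],[0.6,0,0,0.001,0],[0.75,0,0,0.001,0]]'
```

```text
time: 15.95
position: [0.48, -0.041, 0.0552]
tool_rot: [3.08, 0.616, 0.0]
ft_force: [-3.7, -0.6, 8.5]
grip_width: 0.375
grip_force: 10.0
time: 16.58
position: [0.4796, -0.041, 0.0541]
tool_rot: [-3.081, -0.616, 0.0]
ft_force: [0.6, 0.6, 0.3]
grip_width: 0.629
grip_force: 0.0
```

```bash
python3 -m crank '[[0.95,0,0,0.1,0],[1,0,0,0.3,0],[1,0,0,0.6,0],[1,0,0,0.8,0],[1,-0.1,0.2,0.9,0]]';  python3 -m crank '[[1,0,0.25,0,0],[1,0.1,0.5,0,0],[1,0.2,0.75,0,0],[1,0.2,1,0,0],[1,0.2,1,0,0]]'; python3 - <<'E'
from h import *
a=get_calibration("top");b=get_calibration("scene")
M=[];
def tri(p,q):
    A=[];y=[]
    os=[];
    for c,uv in((a,p),(b,q)):
        o=-np.array(c["R"]).T@c["t"];d=ray(c,uv,0)-o;d/=np.linalg.norm(d);N=np.eye(3)-np.outer(d,d);A.append(N);y.append(N@o)
    return np.linalg.lstsq(np.vstack(A),np.hstack(y),rcond=None)[0]
print("knob",tri((287,120),(402,168)),tri((240,120),(402,168)))
for z in(.05,.1,.2,.3):print(z,ray(a,(265,145),z).round(3),ray(a,(245,143),z).round(3))
c,im,(H,S,V)=wrist("w3")
for ce,ar,bb in blobs((H>40)&(H<85)&(S>80),20): print("green",ce.round(1),ar,bb,ray(c,ce,.062).round(4))
E
```

```text
time: 17.2
position: [0.4614, -0.0031, 0.2369]
tool_rot: [3.081, 0.607, 0.006]
ft_force: [-0.4, 0.1, -0.8]
grip_width: 0.994
grip_force: 0.0
time: 17.82
position: [0.4983, 0.2043, 0.2343]
tool_rot: [-3.075, -0.628, 0.0]
ft_force: [-0.0, 0.1, -0.0]
grip_width: 1.0
grip_force: 0.0
knob [0.73810133 0.11005672 0.19200559] [0.70484042 0.21656071 0.1760396 ]
0.05 [0.687 0.188 0.05 ] [0.693 0.255 0.05 ]
0.1 [0.676 0.182 0.1  ] [0.682 0.247 0.1  ]
0.2 [0.654 0.17  0.2  ] [0.66  0.231 0.2  ]
0.3 [0.632 0.158 0.3  ] [0.637 0.214 0.3  ]
green [275.  52.] 631 [262  38  27  29] [0.5867 0.2898 0.062 ]
```

View pics/w3.png

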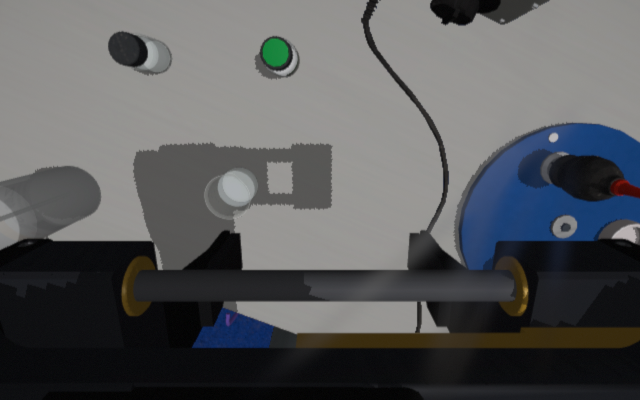

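Green sticker at (275,52) gives (0.5865,0.2895). The microscope column is at upper right, (450,10), so I want a yaw that keeps clear of it. Checking the last joint's room first.

```bash
python3 -c "
from bench import *
s=get_state();print(s['joint_positions'].round(2),s['position'])"; python3 -m crank '[[1,-0.05,0,0,0.03],[1,-0.05,0,0,0.06],[1,-0.05,0,0,0.09],[1,-0.05,0,0,0.09]]';python3 -c "
from bench import *
s=get_state();print(s['joint_positions'].round(2),s['position'])"
```

```text
[ 0.27  0.14 -0.76  1.72  0.1   1.32 -1.68] [0.49899225 0.20105123 0.23402562]
time: 18.38
position: [0.49, 0.1972, 0.2342]
tool_rot: [2.789, 1.445, -0.001]
ft_force: [0.1, -0.1, -0.2]
grip_width: 1.0
grip_force: 0.0
[ 0.32  0.12 -0.81  1.74  0.09  1.32 -1.12] [0.49002091 0.19716817 0.23416807]
```

```bash
python3 -m crank '[[1,0,0.05,0,0.03],[1,0,0.1,0,0.06],[1,0,0.2,0,0.09],[1,0,0.3,0,0.12],[1,0,0.4,0,0.15]]'; python3 -m crank '[[1,0.1,0.02,0,0.03],[1,0.3,0.04,0,0.057],[1,0.48,0.06,-0.1,0.057],[1,0.48,0.06,-0.3,0.057],[1,0.48,0.06,-0.3,0.057]]';python3 -c "
from bench import *
s=get_state();print(s['joint_positions'].round(2),s['position'])"
```

```text
time: 19.0
position: [0.4902, 0.2783, 0.2342]
tool_rot: [1.829, 2.553, -0.001]
ft_force: [-0.2, 0.9, -0.7]
grip_width: 0.998
grip_force: 0.0
time: 19.62
position: [0.5845, 0.2884, 0.1705]
tool_rot: [-1.35, -2.832, 0.009]
ft_force: [0.3, -0.2, 0.0]
grip_width: 1.001
grip_force: 0.0
[ 0.16  0.53 -0.91  1.51  0.42  1.32 -0.1 ] [0.584489   0.28844269 0.17054805]
```

```bash
python3 -m crank '[[1,0.01,0.005,-0.2,0],[1,0.01,0.005,-0.4,0],[1,0.01,0.005,-0.6,0],[1,0.01,0.005,-0.65,0],[1,0.01,0.005,-0.65,0]]'; python3 -m crank '[[0.8,0,0,0,0],[0.7,0,0,0,0]]'
```

```text
time: 20.25
position: [0.5883, 0.2921, 0.0457]
tool_rot: [1.347, 2.837, 0.001]
ft_force: [-0.5, 0.0, 1.5]
grip_width: 1.001
grip_force: 0.0
time: 20.5
position: [0.5887, 0.2925, 0.0461]
tool_rot: [1.346, 2.837, 0.003]
ft_force: [-0.3, -0.5, 0.0]
grip_width: 0.851
grip_force: 0.0
```

```bash
python3 -m crank '[[0.7,-0.01,-0.015,-0.035,0],[0.6,-0.01,-0.015,-0.035,0],[0.2,-0.01,-0.015,-0.035,0],[0.2,-0.01,-0.015,-0.035,0],[0.2,-0.01,-0.015,-0.035,0]]' 10;  python3 -m crank '[[0.2,0,0,0,0],[0.2,0,0,0,0],[0.2,0,0,0,0]]'
```

```text
time: 21.12
position: [0.5858, 0.2891, 0.0374]
tool_rot: [1.346, 2.839, 0.0]
ft_force: [0.3, 0.2, 0.4]
grip_width: 0.377
grip_force: 10.0
time: 21.5
position: [0.5857, 0.2891, 0.0373]
tool_rot: [1.346, 2.839, 0.0]
ft_force: [-0.3, 0.7, 0.0]
grip_width: 0.376
grip_force: 10.0
```

```bash
python3 -m crank '[[0.2,0,0,0.1,0],[0.2,0,0,0.3,0],[0.2,0,0,0.55,0],[0.2,-0.1,0,0.8,0],[0.2,-0.3,0,1,0]]'; python3 -m crank '[[0.2,-0.2,-0.05,0,-0.028],[0.2,-0.25,-0.25,0,-0.056],[0.2,-0.25,-0.45,0,-0.084],[0.2,-0.25,-0.7,0,-0.112],[0.2,-0.25,-0.95,0,-0.14]]'; python3 -m crank '[[0.2,0,-0.2,0,-0.028],[0.2,0,-0.4,0,-0.056],[0.2,0,-0.6,0,-0.084],[0.2,0,-0.8,0,-0.11],[0.2,0,-1,0,-0.11]]'
```

```text
time: 22.12
position: [0.5264, 0.2892, 0.2408]
tool_rot: [1.348, 2.836, 0.005]
ft_force: [0.6, -0.0, 0.4]
grip_width: 0.377
grip_force: 10.0
time: 22.75
position: [0.4755, 0.0981, 0.2387]
tool_rot: [2.429, 1.989, 0.002]
ft_force: [1.3, -0.1, -0.2]
grip_width: 0.372
grip_force: 10.0
time: 23.38
position: [0.4758, -0.1017, 0.2387]
tool_rot: [2.958, 1.055, 0.002]
ft_force: [0.5, 0.6, -1.2]
grip_width: 0.375
grip_force: 10.0
```

To cup 3: +0.081 in x, -0.033 in y.

```bash
python3 -m crank '[[0.2,0.13,-0.05,0,0],[0.2,0.27,-0.11,0,0],[0.2,0.4,-0.16,-0.1,0],[0.2,0.405,-0.165,-0.35,0],[0.2,0.405,-0.165,-0.5,0]]'; python3 -m crank '[[0.2,0,0,-0.15,0],[0.2,0,0,-0.25,0],[0.2,0,0,-0.25,0],[0.2,0,0,-0.25,0]]'
```

```text
time: 24.0
position: [0.5563, -0.1336, 0.1362]
tool_rot: [-2.958, -1.056, 0.001]
ft_force: [-0.6, 0.0, 0.1]
grip_width: 0.375
grip_force: 10.0
time: 24.5
position: [0.5577, -0.1341, 0.0888]
tool_rot: [2.958, 1.055, 0.003]
ft_force: [0.7, -0.4, 0.9]
grip_width: 0.377
grip_force: 10.0
```

```bash
python3 -m crank '[[0.2,-0.002,-0.003,-0.06,0],[0.2,-0.002,-0.003,-0.11,0],[0.2,-0.002,-0.003,-0.14,0],[0.2,-0.002,-0.003,-0.165,0],[0.2,-0.002,-0.003,-0.165,0]]'; python3 -m crank '[[0.2,0,0,-0.008,0],[0.2,0,0,-0.008,0],[0.2,0,0,-0.008,0]]'
```

```text
time: 25.12
position: [0.5562, -0.1345, 0.054]
tool_rot: [-2.959, -1.055, 0.0]
ft_force: [0.0, 0.2, -0.3]
grip_width: 0.378
grip_force: 10.0
time: 25.5
position: [0.5566, -0.1346, 0.0533]
tool_rot: [2.959, 1.055, 0.001]
ft_force: [-1.3, -0.2, 4.8]
grip_width: 0.375
grip_force: 10.0
```

Contact at the expected height. Releasing, then rising straight up and away.

```bash
python3 -m crank '[[0.3,0,0,0.002,0],[0.42,0,0,0.003,0],[0.5,0,0,0.003,0],[0.6,0,0,0.003,0],[0.75,0,0,0.003,0]]'; python3 -m crank '[[0.8,0,0,0.02,0],[0.85,0,0,0.15,0],[0.85,0,0,0.4,0],[0.85,0,0,0.65,0],[0.85,-0.1,-0.2,0.75,0]]';  python3 -m crank '[[1,-0.1,-0.25,0,0],[1,-0.1,-0.5,0,0],[1,-0.1,-0.75,0,0],[1,-0.1,-1,0,0],[1,-0.1,-1,0,0]]'; python3 - <<'E'
from h import *
ims=[]
for n in("top","scene"):
    im=get_image(n);c=get_calibration(n);u,v=proj(c,np.array([.54,-.07,.05])).astype(int);ims.append(cv2.resize(im[v-60:v+60,u-60:u+60,::-1],(400,400),interpolation=2))
cv2.imwrite("pics/end.png",np.hstack(ims))
E
```

```text
time: 26.12
position: [0.5562, -0.1346, 0.0532]
tool_rot: [-2.959, -1.055, 0.0]
ft_force: [-0.5, 0.3, -0.3]
grip_width: 0.632
grip_force: 0.0
time: 26.75
position: [0.5394, -0.171, 0.2075]
tool_rot: [2.952, 1.066, 0.01]
ft_force: [1.3, -0.4, -0.8]
grip_width: 0.849
grip_force: 0.0
time: 27.38
position: [0.514, -0.3803, 0.2026]
tool_rot: [2.962, 1.043, -0.003]
ft_force: [-0.1, 0.2, -0.6]
grip_width: 0.998
grip_force: 0.0
```

View pics/end.png

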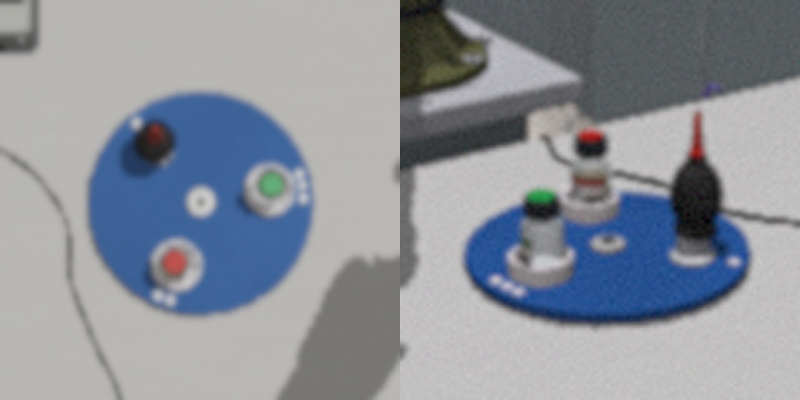

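All three are upright in their marked places: blower at (155,140), red at (175,265) and green at (270,185) in the left half. I'll let the arm settle, then hand in.

```bash
python3 -m crank '[[1,0,0,0,0],[1,0,0,0,0],[1,0,0,0,0]]' && python3 -c "
from bench import *
print(close_job())"
```

```text
time: 27.85
position: [0.5166, -0.3738, 0.2036]
tool_rot: [2.958, 1.057, 0.0]
ft_force: [0.8, -0.3, 0.4]
grip_width: 0.999
grip_force: 0.0
the job is handed in; nothing more can be done
None
```

I loaded the carousel in order and handed the job in at about 28 s: the blower is on the one-dot post, the red bottle in the two-dot cup and the green bottle in the three-dot cup, all upright in the last pictures.

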